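# Reset the scoop tally, then find the full tin by hefting

## Task

Get ready for the next batch: first wind the scoop tally dial all the way back to its zero stop. Then lift the three identical closed tins one at a time, just clear of the worktop, to compare their weights, putting each back gently, upright where it stood; finish while still holding the heaviest one upright and still in the gripper, a good 15 cm clear of the worktop, with the other two left standing. Leave the butter pack, the cutter ring and the measuring cup alone.

Things in the scene. Friction and masses are not known exactly. Their poses are not given: they have to be found in the camera images.
- tally_knob (a joint): turn of the tally knob, rad, about its upright axis: 0 at the zero stop (hard stop, pointer nose against the little post), growing clockwise seen from above. Starts 0.6 to 1.3 from zero; wind it back anticlockwise. Light friction (0.03 N m); stays where it is left
- knob_grip (a point): black tally knob: bar 44 mm long (x), 14 wide (y), 30 tall, on a grey round dial 90 mm across and 30 tall, fixed to the worktop. Point on the turning axis, 57 mm above the worktop, 9 below the bar's top; turns with the knob; pointer nose and white line at the -x end. Skirt 48 mm across under the bar ends 21 mm below this point, zero post and nose lower
- tin_a_centre (a point): closed plain metal tin, upright cylinder 56 mm across, 86 tall, on the worktop; point at its centre, 43 mm above its underside, z along its axis. Looks identical to the other two. One of the three is full and weighs at least 200 g more than either other (all under 0.8 kg); which place it stands in changes, and cannot be seen
- tin_b_centre (a point): closed plain metal tin, upright cylinder 56 mm across, 86 tall, on the worktop; point at its centre, 43 mm above its underside, z along its axis. Looks identical to the other two. One of the three is full and weighs at least 200 g more than either other (all under 0.8 kg); which place it stands in changes, and cannot be seen
- tin_c_centre (a point): closed plain metal tin, upright cylinder 56 mm across, 86 tall, on the worktop; point at its centre, 43 mm above its underside, z along its axis. Looks identical to the other two. One of the three is full and weighs at least 200 g more than either other (all under 0.8 kg); which place it stands in changes, and cannot be seen
- tin_a: the tin of tin_a_centre; origin at the centre of its underside
- tin_b: the tin of tin_b_centre; origin at the centre of its underside
- tin_c: the tin of tin_c_centre; origin at the centre of its underside
- ring: bystander: round metal cutter ring, 71 mm across, 30 mm tall, loose; origin at the centre of its underside
- butter: bystander: small oblong butter pack, 33 x 120 x 32 mm, lying flat, loose; origin at the centre of its underside
- cup: bystander: metal measuring cup with a handle, 61 x 135 x 37 mm, loose; origin at the centre of its underside
Mind the look-alikes: they are no part of the job. What is shaped like the tin_b but blue or turquoise is not meant.

How it is judged:
On the way, in this order (a step that is already met when the one before it is completed fails the run):
1. the tally knob is back at its zero stop (value of joint tally_knob below 0.06 rad), for 0.2 s.
2. for comparison, a lighter tin is lifted clear of the worktop in the fingers while the heaviest (over 5 N) stands ((((height (world z) of tin_a_centre above 0.051 m and contact force between tin_a and the fingers above 0.5 N) and ((height (world z) of tin_b_centre below 0.048 m and contact force between tin_b and anything else above 5 N) or (height (world z) of tin_c_centre below 0.048 m and contact force between tin_c and anything else above 5 N))) or ((height (world z) of tin_b_centre above 0.051 m and contact force between tin_b and the fingers above 0.5 N) and ((height (world z) of tin_a_centre below 0.048 m and contact force between tin_a and anything else above 5 N) or (height (world z) of tin_c_centre below 0.048 m and contact force between tin_c and anything else above 5 N))) or ((height (world z) of tin_c_centre above 0.051 m and contact force between tin_c and the fingers above 0.5 N) and ((height (world z) of tin_a_centre below 0.048 m and contact force between tin_a and anything else above 5 N) or (height (world z) of tin_b_centre below 0.048 m and contact force between tin_b and anything else above 5 N))))), for 0.2 s.
At the end, for the whole second after the job is handed in: Heaviest tin held in the fingers, still, upright within 0.25 rad, underside 12 cm or more above the worktop; both others, each pressing on the worktop with under 5 N, upright, at rest, untouched, within 5 cm of where they stood; knob within 0.08 rad of zero; ring, butter, cup moved under 3 cm ((((height (world z) of tin_a_centre above 0.163 m and contact force between tin_a and the fingers above 0.5 N) and angle between tin_a_centre's own z axis and vertical below 0.25 rad and linear speed of tin_a below 0.03 m/s and angular speed of tin_a below 0.3 rad/s and contact force between tin_a and ring below 0.2 N and contact force between tin_a and butter below 0.2 N and contact force between tin_a and cup below 0.2 N and (height (world z) of tin_b_centre between 0.038 and 0.048 m and angle between tin_b_centre's own z axis and vertical below 0.1 rad and distance of tin_b_centre from where it was at the start of the episode below 0.05 m and contact force between tin_b and the arm below 0.3 N and contact force between tin_b and the fingers below 0.3 N and linear speed of tin_b below 0.03 m/s and contact force between tin_b and anything else between 1.5 and 5 N) and (height (world z) of tin_c_centre between 0.038 and 0.048 m and angle between tin_c_centre's own z axis and vertical below 0.1 rad and distance of tin_c_centre from where it was at the start of the episode below 0.05 m and contact force between tin_c and the arm below 0.3 N and contact force between tin_c and the fingers below 0.3 N and linear speed of tin_c below 0.03 m/s and contact force between tin_c and anything else between 1.5 and 5 N)) or ((height (world z) of tin_b_centre above 0.163 m and contact force between tin_b and the fingers above 0.5 N) and angle between tin_b_centre's own z axis and vertical below 0.25 rad and linear speed of tin_b below 0.03 m/s and angular speed of tin_b below 0.3 rad/s and contact force between tin_b and ring below 0.2 N and contact force between tin_b and butter below 0.2 N and contact force between tin_b and cup below 0.2 N and (height (world z) of tin_a_centre between 0.038 and 0.048 m and angle between tin_a_centre's own z axis and vertical below 0.1 rad and distance of tin_a_centre from where it was at the start of the episode below 0.05 m and contact force between tin_a and the arm below 0.3 N and contact force between tin_a and the fingers below 0.3 N and linear speed of tin_a below 0.03 m/s and contact force between tin_a and anything else between 1.5 and 5 N) and (height (world z) of tin_c_centre between 0.038 and 0.048 m and angle between tin_c_centre's own z axis and vertical below 0.1 rad and distance of tin_c_centre from where it was at the start of the episode below 0.05 m and contact force between tin_c and the arm below 0.3 N and contact force between tin_c and the fingers below 0.3 N and linear speed of tin_c below 0.03 m/s and contact force between tin_c and anything else between 1.5 and 5 N)) or ((height (world z) of tin_c_centre above 0.163 m and contact force between tin_c and the fingers above 0.5 N) and angle between tin_c_centre's own z axis and vertical below 0.25 rad and linear speed of tin_c below 0.03 m/s and angular speed of tin_c below 0.3 rad/s and contact force between tin_c and ring below 0.2 N and contact force between tin_c and butter below 0.2 N and contact force between tin_c and cup below 0.2 N and (height (world z) of tin_a_centre between 0.038 and 0.048 m and angle between tin_a_centre's own z axis and vertical below 0.1 rad and distance of tin_a_centre from where it was at the start of the episode below 0.05 m and contact force between tin_a and the arm below 0.3 N and contact force between tin_a and the fingers below 0.3 N and linear speed of tin_a below 0.03 m/s and contact force between tin_a and anything else between 1.5 and 5 N) and (height (world z) of tin_b_centre between 0.038 and 0.048 m and angle between tin_b_centre's own z axis and vertical below 0.1 rad and distance of tin_b_centre from where it was at the start of the episode below 0.05 m and contact force between tin_b and the arm below 0.3 N and contact force between tin_b and the fingers below 0.3 N and linear speed of tin_b below 0.03 m/s and contact force between tin_b and anything else between 1.5 and 5 N))) and value of joint tally_knob below 0.08 rad and distance of each of ring, butter, cup from where it was at the start of the episode below 0.03 m); the arm keeps its last pose, push and grip.
It fails at once if a tin is knocked over or tipped past 0.6 rad (angle between any of tin_a_centre, tin_b_centre, tin_c_centre's own z axis and vertical above 0.6 rad).
It fails at once if a tin is dropped or flung (faster than 0.8 m/s) (linear speed of any of tin_a, tin_b, tin_c above 0.8 m/s).
It fails at once if the ring, butter or cup is pushed more than 3 cm (distance of any of ring, butter, cup from where it was at the start of the episode above 0.03 m).
It also fails if it takes over 72 s, if anything falls off the work surface, if the arm or the gripper's body presses on something with over 40 N, if the wrist force passes 120 N, or if a joint passes its speed limit or range.

## Robot

A 6-joint arm with a two-finger parallel gripper is mounted at the origin on a cart in front of the work surface, level with it; the furniture and walls round the work are solid. World frame = base frame: x ahead of the robot, y to its left, z up, the work surface at z = 0. Lengths are in m, angles in rad, forces in N, time in s.
With the tool pointing down it reaches from about 0.35 to 0.85 m from the base axis. Payload 8.1 kg.
Tool frame: the origin (TCP) lies between the finger pads; the fingertips stand 11 mm ahead of it and the grasp point (between the pads) lies 8 mm behind it (robot.tips_ahead is the distance from the TCP to the fingertips, in m); z points along the fingers, y is the line along which they close (so a half turn about z gives the same grasp; the last joint's range is limited). The gripper opens to 93 mm and grips with 3 to 60 N. Pads are 15 mm wide; open, the fingers measure 128 mm over their backs; the gripper's body (75 mm by 188 mm) begins 65 mm behind the grasp point.
Start: joints at [-1.311, 0.13, 1.488, -0, 1.523, -0.085], TCP at [0.203, -0.565, 0.23] pointing down, gripper open.
Joint ranges: [-2.96, 2.96], [-0.89, 2.26], [0.02, 2.5], [-1.34, 4.48], [0, 2.73], [-2.66, 2.66]. Speed limits (rad/s): [2.39, 2.39, 2.79, 3.14, 3.14, 3.14].

## Interface

Orientations are given as a rotation vector (axis times angle).
In Python, from plant import robot gives the robot as it stands. The module is installed in compiled form; this text tells all that it offers.
- The arm moves only by the tool move_arm, never from a script. Its argument "deltas" is one flat list of numbers, 7 for each row, row after row: the shift along the tool's x, y, z in m, then the turn, a rotation vector about the tool's x, y, z in rad, then the opening, from 0 (shut) to 1 (fully open). A call has 1 to 12 rows; each row is the pose to reach, as a shift and turn from the pose commanded when the call began, along the tool's axes at that moment; what a row does not reach only later rows make up. A row lasts 1/8 s, in which the tool goes at most 62.5 mm and 10.7 degrees, less where a joint would pass 70% of its speed; a pose out of reach is approached as far as the arm can. A call with a gripper value outside its range is refused whole. The fingers move at their own pace and stop on an object; "squeeze" is the grip in N (left out, the last holds). Time passes only in rows, so rows that repeat a pose let the fingers close. It gives the time, the measured TCP pose, the force, the opening and the grip force at its end, in the units of the state.
- robot.read_state(): the state, without advancing time (a new reading comes with each control period).
- robot.read_camera(name): name is "side" or "top" or "wrist"; returns (picture, depth): 384x512x3 uint8, red, green, blue; 384x512 float32, m along the optical axis (not along the pixel's ray), 0 where there is no reading.
- robot.camera_model(name): a dict with "K" (3x3 intrinsics, pixels), "k1" (the pictures are not rectified: a ray, as slopes to the right and down, at radius r is drawn at 1 + k1 r^2 times it, then the intrinsics apply), "R" (3x3) and "t" (3): a world point X has camera coordinates R X + t; the wrist camera has in their place "tool_from_camera" (4x4, takes a point from camera to tool coordinates, whose origin is the TCP and whose axes are the flange's). Camera axes: x right, y down, z forward; pixel columns grow to the right and rows downward; lengths in m; the calibration is good to about 2 mm. A picture is of the moment at which its call begins: read the wrist's pose just before it. camera_model takes no time and is no camera call.
- robot.close_job(): hands the job in; it is judged then, once.
Trained networks look in the newest picture that a camera, given by its name, has taken for a name from the list of things; names that differ only in an ending like _2 or _b are one class to them, and where a whole thing is asked for, a point or a joint stands for the part that bears it (a point fixed in the world has none). Each returns a list of dicts, best first, with "confidence" (0 to 1); they miss things now and then, are a little off and sometimes report something else, mostly with a low value. They report only what shows in the picture. A call takes as long as a camera call. They do not tell look-alikes from the thing itself.
- robot.recognise(camera, label): "uv" ([column, row] in pixels, amid what is visible of it).
The state is a dict: "t": time; "q": joint angles; "dq": joint speeds; "joint_torque": joint torques, N m; "tool_pos": TCP position; "orientation": TCP orientation; "force": force on the tool from outside, world axes, zero at the start; "wrist_torque": the same for the moment, N m; "opening": finger opening in m; "gripper_force": force on a finger pad.
Only numpy, scipy, OpenCV 4.12 (cv2) and the standard library are available. Lean on these libraries where they do the work, as an engineer would, in place of code of your own. Each camera call takes 0.05 s, during which the arm holds its last target. There are 200 camera calls.

## Working session

There is one attempt and no reset: what is moved stays moved. The work goes in short steps, Python scripts to look and compute and a tool call to move; the robot and the scene stay as the last step left them, time stands still between calls to the robot, and variables do not carry over. Pictures are saved under pics/ and viewed, at most 10 in all, crops included, and the job is handed in when it is done.

Besides the shell and the picture viewer there is one more tool, called as name(argument=value, ...) on one line, values as JSON. move_arm: Moves the arm, as the interface text tells. Its arguments: {"type":"object","properties":{"deltas":{"type":"array","items":{"type":"number"}},"squeeze":{"type":"number"}},"required":["deltas"]}

```bash
mkdir -p pics; cat > h.py <<'E'
import numpy as np, cv2
from scipy.spatial.transform import Rotation as Ro
from plant import robot
def cam(name):
    s=robot.read_state(); m=robot.camera_model(name); im,d=robot.read_camera(name)
    if name=="wrist":
        T=np.eye(4);T[:3,:3]=Ro.from_rotvec(s["orientation"]).as_matrix();T[:3,3]=s["tool_pos"]
        W=T@np.array(m["tool_from_camera"])
    else:
        W=np.eye(4);R=np.array(m["R"]);W[:3,:3]=R.T;W[:3,3]=-R.T@np.array(m["t"])
    return im,d,m,W
def rays(m,uv):
    K=np.array(m["K"]);D=np.array([m["k1"],0,0,0,0.])
    p=cv2.undistortPoints(np.array(uv,float).reshape(-1,1,2),K,D).reshape(-1,2)
    return np.c_[p,np.ones(len(p))]
def xyz(m,W,d,uv):
    uv=np.array(uv).reshape(-1,2);r=rays(m,uv);z=d[uv[:,1].astype(int),uv[:,0].astype(int)]
    return (r*z[:,None])@W[:3,:3].T+W[:3,3]
def cloud(m,W,d):
    v,u=np.mgrid[0:d.shape[0],0:d.shape[1]]
    return xyz(m,W,d,np.c_[u.ravel(),v.ravel()]).reshape(*d.shape,3)
def onplane(m,W,uv,h):
    r=rays(m,uv)@W[:3,:3].T
    return W[:3,3]+r*((h-W[2,3])/r[:,2])[:,None]
E
python3 - <<'E'
from h import *
for c in ["top","side"]:
    im,d,m,W=cam(c); cv2.imwrite(f"pics/{c}0.png",im[:,:,::-1]); np.savez(f"{c}0.npz",d=d,im=im)
    for l in ["tin_a","tally_knob","ring","butter","cup"]:
        for r in robot.recognise(c,l)[:5]:
            print(c,l,np.round(r["uv"]),round(r["confidence"],2),np.round(xyz(m,W,d,r["uv"])[0],3))
    print(W[:3,3].round(3))
print(robot.read_state()["t"], robot.read_state()["orientation"],robot.read_state()["force"])
E
```

```text
top tin_a [296. 186.] 0.84 [0.575 0.032 0.084]
top tin_a [177. 178.] 0.82 [0.586 0.317 0.084]
top tin_a [195. 227.] 0.8 [0.471 0.269 0.088]
top tin_a [274. 119.] 0.7 [0.747 0.085 0.033]
top tin_a [135. 160.] 0.66 [0.627 0.42  0.084]
top tally_knob [370. 224.] 0.71 [ 0.485 -0.165  0.037]
top ring [294. 260.] 0.67 [0.388 0.024 0.001]
top ring [179. 178.] 0.3 [0.586 0.31  0.091]
top butter [272. 120.] 0.78 [0.745 0.089 0.032]
top cup [179. 128.] 0.75 [0.724 0.334 0.003]
[0.512 0.136 0.991]
side tin_a [335. 300.] 0.88 [0.647 0.435 0.085]
side tin_a [328. 203.] 0.78 [0.49  0.278 0.082]
side tin_a [231. 166.] 0.76 [0.585 0.051 0.082]
side tin_a [309. 248.] 0.7 [0.603 0.322 0.084]
side tin_a [273. 288.] 0.56 [0.703 0.318 0.007]
side tally_knob [202. 102.] 0.52 [ 0.49  -0.185  0.049]
side ring [276. 133.] 0.51 [0.401 0.02  0.021]
side butter [194. 232.] 0.86 [0.75  0.101 0.03 ]
side cup [274. 291.] 0.68 [0.706 0.322 0.001]
[0.888 0.474 0.873]
0.6 [ 3.09497947e+00  5.38879591e-01 -2.83177198e-05] [-0.41972596  0.41462165  0.78682246]
```

View pics/top0.png

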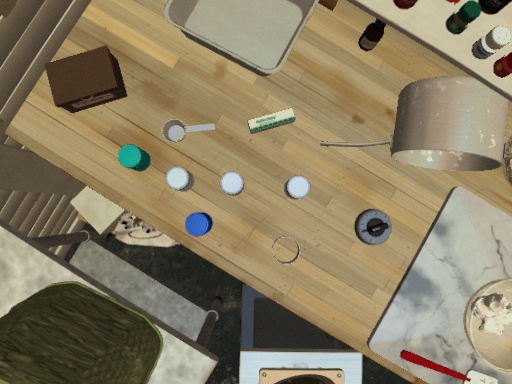

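View pics/side0.png

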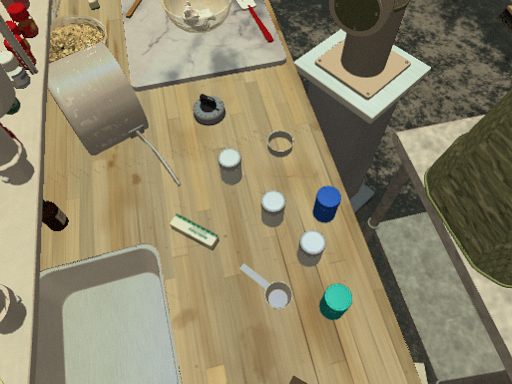

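The pictures show five tin-shaped things. In the top view, three are plain white/metal: (298,187), (232,183) and (178,179). These match "plain metal". The blue one at (198,224) and the turquoise one at (133,157) are the look-alikes. The knob is at (373,227), the ring at (286,250), the butter at (272,121) and the cup at (180,130). Next I'll confirm this in an enlarged crop and measure lid centres in both views.

```bash
python3 - <<'E'
from h import *
for c in ["top","side"]:
    f=np.load(c+"0.npz");d=f["d"];im=f["im"];m=robot.camera_model(c)
    W=np.eye(4);R=np.array(m["R"]);W[:3,:3]=R.T;W[:3,3]=-R.T@np.array(m["t"])
    P=cloud(m,W,d)
    for n,g in dict(t1=(.575,.035),t2=(.58,.185),t3=(.586,.315),blue=(.475,.27),turq=(.63,.425)).items():
        k=(np.hypot(P[...,0]-g[0],P[...,1]-g[1])<.045)&(P[...,2]>.079)&(P[...,2]<.1)&(d>0)
        Q=P[k]
        if len(Q): print(c,n,len(Q),np.median(Q,0).round(3),((Q.min(0)+Q.max(0))/2).round(3),(Q.max(0)-Q.min(0)).round(3))
    g=(.485,-.17)
    for lo,hi in [(.02,.034),(.034,.05),(.055,.08)]:
        k=(np.hypot(P[...,0]-g[0],P[...,1]-g[1])<.07)&(P[...,2]>lo)&(P[...,2]<hi)&(d>0);Q=P[k]
        if len(Q)>2:
            w,v=np.linalg.eigh(np.cov(Q[:,:2].T)); print(c,"knob",lo,len(Q),Q.mean(0).round(3),((Q.min(0)+Q.max(0))/2).round(3),v[:,1].round(3),(Q.max(0)-Q.min(0)).round(3))
    k=(P[...,2]>.12)&(d>0)&(P[...,0]<.85)&(P[...,0]>.3)&(abs(P[...,1])<.6);Q=P[k]
    if len(Q):print(c,"tall",len(Q),np.percentile(Q,[1,99],axis=0).round(2))
top=np.load("top0.npz")["im"]
a=cv2.resize(top[145:245,115:315],(800,400),interpolation=cv2.INTER_CUBIC)
b=cv2.resize(top[200:250,340:410],(280,200),interpolation=cv2.INTER_CUBIC)
s=np.load("side0.npz")["im"][85:130,180:240]
s=cv2.resize(s,(260,195),interpolation=cv2.INTER_CUBIC)
o=np.zeros((600,800,3),np.uint8);o[:400]=a;o[400:,:280]=b;o[400:595,300:560]=s
cv2.imwrite("pics/crop1.png",o[:,:,::-1])
E
```

```text
top t1 436 [0.572 0.027 0.087] [0.573 0.027 0.085] [0.055 0.053 0.011]
top t2 438 [0.578 0.187 0.086] [0.579 0.187 0.086] [0.055 0.055 0.012]
top t3 445 [0.587 0.318 0.086] [0.588 0.319 0.086] [0.055 0.056 0.014]
top blue 450 [0.478 0.267 0.086] [0.477 0.267 0.086] [0.055 0.056 0.011]
top turq 451 [0.637 0.433 0.086] [0.638 0.433 0.085] [0.056 0.056 0.01 ]
top knob 0.02 629 [ 0.478 -0.173  0.03 ] [ 0.478 -0.178  0.027] [-0.981 -0.192] [0.085 0.088 0.014]
top knob 0.034 162 [ 0.478 -0.174  0.037] [ 0.478 -0.179  0.042] [-0.953  0.304] [0.071 0.07  0.015]
top knob 0.055 113 [ 0.477 -0.176  0.066] [ 0.477 -0.177  0.063] [-0.319  0.948] [0.023 0.041 0.015]
top tall 10666 [[ 0.64 -0.43  0.13]
 [ 0.85 -0.2   0.35]]
side t1 362 [0.574 0.028 0.085] [0.574 0.027 0.084] [0.056 0.056 0.01 ]
side t2 436 [0.581 0.187 0.085] [0.58  0.186 0.084] [0.056 0.056 0.01 ]
side t3 507 [0.589 0.318 0.085] [0.588 0.317 0.084] [0.056 0.056 0.01 ]
side blue 426 [0.48  0.267 0.085] [0.479 0.266 0.084] [0.055 0.057 0.011]
side turq 633 [0.639 0.434 0.085] [0.638 0.434 0.084] [0.055 0.056 0.009]
side knob 0.02 447 [ 0.486 -0.167  0.028] [ 0.48  -0.176  0.027] [-0.852  0.523] [0.088 0.086 0.013]
side knob 0.034 72 [ 0.485 -0.171  0.04 ] [ 0.485 -0.167  0.042] [-0.462  0.887] [0.033 0.057 0.016]
side knob 0.055 83 [ 0.481 -0.176  0.062] [ 0.481 -0.176  0.061] [-0.298  0.955] [0.022 0.044 0.012]
side tall 10298 [[ 0.65 -0.55  0.12]
 [ 0.85 -0.2   0.35]]
```

View pics/crop1.png

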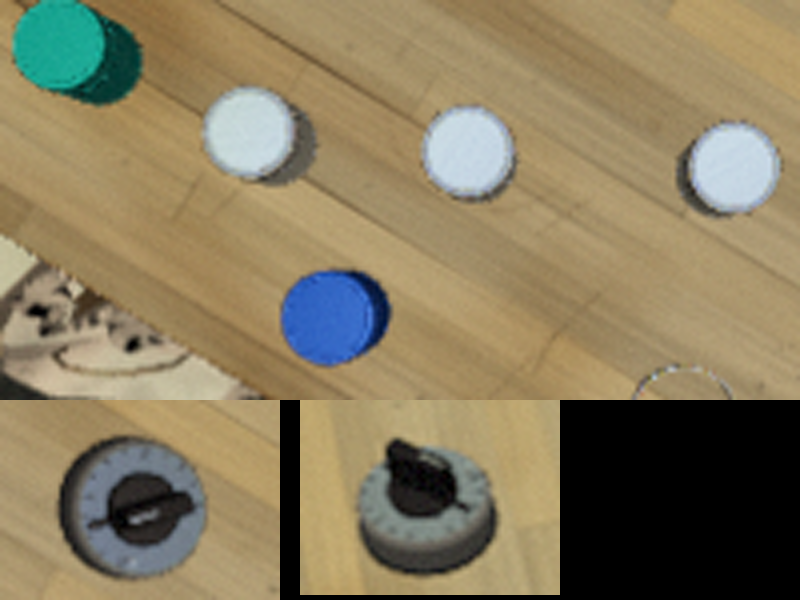

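Crop check: the three white/metal tins are separate from the blue and turquoise ones. The lids measure 0.084–0.087 m high in both views, as they should. The knob bar's thin nose points to the left (+y), and the post looks to be at the -x side. I'm heading above the knob.

```bash
cat >> h.py <<'E'
def delta(p,yaw):
    s=robot.read_state();R=Ro.from_rotvec(s["orientation"]).as_matrix()
    T=np.array([[np.cos(yaw),np.sin(yaw),0],[np.sin(yaw),-np.cos(yaw),0],[0,0,-1]])
    print("shift",(R.T@(np.array(p)-s["tool_pos"])).round(4),"turn",Ro.from_matrix(R.T@T).as_rotvec().round(3),"yaw",np.arctan2(R[1,0],R[0,0]).round(3),"q",np.round(s["q"],2),"t",round(s["t"],2))
E
python3 -c "
from h import *
delta([.479,-.176,.2],1.886)"
```

```text
shift [ 0.3913 -0.2725  0.0296] turn [ 0.     0.    -1.541] yaw 0.345 q [-1.31  0.13  1.49 -0.    1.52 -0.09] t 0.6
```

move_arm(deltas=[0.065,-0.045,0.005,0,0,-0.17,1,0.11,-0.075,0.005,0,0,-0.34,1,0.155,-0.105,0.01,0,0,-0.51,1,0.2,-0.14,0.015,0,0,-0.68,1,0.24,-0.17,0.02,0,0,-0.85,1,0.285,-0.2,0.02,0,0,-1.02,1,0.325,-0.23,0.025,0,0,-1.19,1,0.36,-0.25,0.03,0,0,-1.36,1,0.391,-0.272,0.03,0,0,-1.54,1,0.391,-0.272,0.03,0,0,-1.54,1,0.391,-0.272,0.03,0,0,-1.54,1], squeeze=20)

```text
t: 1.98
tool_pos: [0.4787, -0.1768, 0.1997]
orientation: [1.849, 2.54, -0.001]
force: [-0.6, 0.0, -0.0]
opening: 0.0932
gripper_force: 0.0
```

```bash
python3 - <<'E'
from h import *
im,d,m,W=cam("wrist"); cv2.imwrite("pics/w1.png",im[:,:,::-1])
print(W[:3,3].round(3),[ (np.round(r["uv"]),r["confidence"],xyz(m,W,d,r["uv"])[0].round(3)) for r in robot.recognise("wrist","tally_knob")[:2]])
P=cloud(m,W,d);g=(.479,-.176)
for lo,hi in [(.02,.034),(.055,.08)]:
    k=(np.hypot(P[...,0]-g[0],P[...,1]-g[1])<.07)&(P[...,2]>lo)&(P[...,2]<hi)&(d>0);Q=P[k]
    if len(Q)<3: continue
    w,v=np.linalg.eigh(np.cov(Q[:,:2].T)); print(lo,len(Q),Q.mean(0).round(3),((Q.min(0)+Q.max(0))/2).round(3),v[:,1].round(3),cv2.minAreaRect(Q[:,:2].astype(np.float32)*1000))
delta([.479,-.176,.053],1.886)
E
```

```text
[ 0.453 -0.099  0.354] [(array([254., 179.]), 0.94, array([ 0.473, -0.167,  0.068]))]
0.02 3107 [ 0.476 -0.174  0.029] [ 0.477 -0.178  0.027] [-0.952 -0.305] ((477.0503234863281, -177.94857788085938), (88.88926696777344, 87.95402526855469), 18.868778228759766)
0.055 581 [ 0.477 -0.177  0.065] [ 0.477 -0.178  0.062] [-0.315  0.949] ((476.8392333984375, -178.48855590820312), (13.660116195678711, 43.645694732666016), 18.082691192626953)
shift [0.0012 0.001  0.1467] turn [-0.     0.    -0.004] yaw 1.882 q [-0.46 -0.1   1.77 -0.    1.47 -0.77] t 2.08
```

View pics/w1.png

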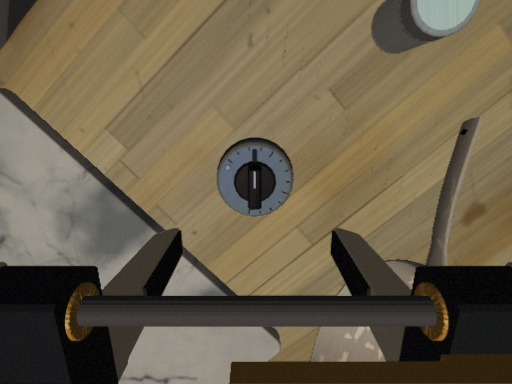

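The view shows the knob at (255,181), its nose pointing up in the image and a pale post at (228,167), to the anticlockwise side. The turn needed is about 1.0–1.1 rad. Descending and gripping now.

move_arm(deltas=[0,-0.002,0.05,0,0,0,1,0,-0.002,0.09,0,0,0,1,0,-0.002,0.125,0,0,0,1,0,-0.002,0.147,0,0,0,1,0,-0.002,0.147,0,0,0,1,0,-0.002,0.147,0,0,0,0,0,-0.002,0.147,0,0,0,0,0,-0.002,0.147,0,0,0,0,0,-0.002,0.147,0,0,0,0,0,-0.002,0.147,0,0,0,0,0,-0.002,0.147,0,0,0,0,0,-0.002,0.147,0,0,0,0], squeeze=15)

```text
t: 3.58
tool_pos: [0.4769, -0.1771, 0.0526]
orientation: [-1.847, -2.541, 0.0]
force: [-0.3, -0.2, 0.2]
opening: 0.0274
gripper_force: 0.0
```

move_arm(deltas=[0,0,0,0,0,0,0,0,0,0,0,0,0,0,0,0,0,0,0,0,0,0,0,0,0,0,0,0,0,0,0,0,0,-0.12,0,0,0,0,0,0,-0.24,0,0,0,0,0,0,-0.36,0,0,0,0,0,0,-0.48,0,0,0,0,0,0,-0.6,0,0,0,0,0,0,-0.7,0,0,0,0,0,0,-0.8,0,0,0,0,0,0,-0.8,0])

```text
t: 5.08
tool_pos: [0.4757, -0.1781, 0.0526]
orientation: [-0.709, -3.058, 0.003]
force: [-8.5, -5.2, 4.8]
opening: 0.0138
gripper_force: 15.0
```

```bash
python3 -c "
from h import *
s=robot.read_state();delta([.477,-.178,.053],1.886);print(s['wrist_torque'],s['force'],s['opening'])"
```

```text
shift [-0.0011  0.0007 -0.0004] turn [-0.003 -0.001  0.8  ] yaw 2.686 q [-0.46  0.05  1.91 -0.    1.18 -1.57] t 5.08
[-0.85322073  1.360418    0.02217803] [-8.54927315 -5.19618577  4.82671119] 0.013840072101119033
```

move_arm(deltas=[0,0,0,0,0,-0.06,0,0,0,0,0,0,-0.12,0,0,0,0,0,0,-0.18,0,0,0,0,0,0,-0.22,0,0,0,0,0,0,-0.22,0])

```text
t: 5.7
tool_pos: [0.4755, -0.1781, 0.0525]
orientation: [-0.371, -3.117, 0.002]
force: [-9.2, -4.6, 4.3]
opening: 0.016
gripper_force: 16.6
```

```bash
python3 -c "
from h import *
s=robot.read_state();delta([.477,-.178,.053],1.886);print(s['wrist_torque'],s['force'],s['opening'])
im,d,m,W=cam('wrist');cv2.imwrite('pics/w2.png',cv2.resize(im[100:330,130:380],(750,590),interpolation=cv2.INTER_CUBIC)[:,:,::-1])"
```

```text
shift [-0.0014  0.0004 -0.0006] turn [-3.000e-03 -1.000e-03  1.019e+00] yaw 2.905 q [-0.46  0.05  1.91 -0.    1.18 -1.79] t 5.7
[-0.94599861  1.40075804 -0.35713536] [-9.17258232 -4.58106672  4.31579392] 0.015992389050201523
```

View pics/w2.png

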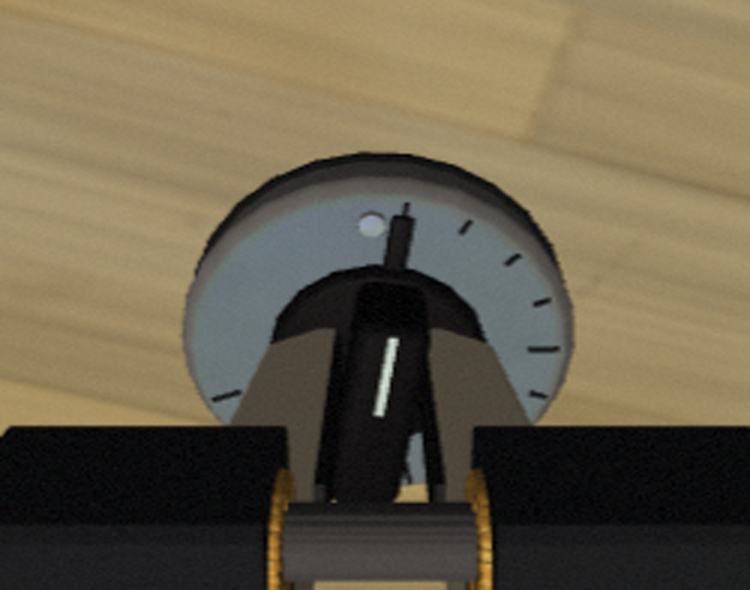

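The nose now sits against the post and the bar torque is at −0.36 N·m, so the knob is at zero. I'll release it, rise, and check the height of the ladle handle next to tin 1.

move_arm(deltas=[0,0,0,0,0,0,0.6,0,0,0,0,0,0,0.6,0,0,0,0,0,0,0.6,0,0,0,0,0,0,0.6,0,0,-0.04,0,0,0,1,0,0,-0.09,0,0,0,1,0,0,-0.14,0,0,0,1,0,0,-0.147,0,0,0,1], squeeze=30)

```text
t: 6.75
tool_pos: [0.4794, -0.1782, 0.2045]
orientation: [0.37, 3.112, -0.004]
force: [-0.2, 0.2, 0.7]
opening: 0.0907
gripper_force: 0.0
```

```bash
python3 - <<'E'
from h import *
f=np.load("top0.npz");m=robot.camera_model("top");R=np.array(m["R"]);W=np.eye(4);W[:3,:3]=R.T;W[:3,3]=-R.T@np.array(m["t"])
print(xyz(m,W,f["d"],[[325,143],[335,143],[350,144],[365,143],[380,142]]).round(3))
im,d,m,W=cam("wrist");cv2.imwrite("pics/w3.png",im[:,:,::-1])
P=cloud(m,W,d);k=(np.hypot(P[...,0]-.477,P[...,1]+.178)<.07)&(P[...,2]>.055)&(P[...,2]<.08)&(d>0)
print(cv2.minAreaRect(P[k][:,:2].astype(np.float32)*1000))
w,v=np.linalg.eigh(np.cov(P[k][:,:2].T));print(v[:,1],np.arctan2(v[1,1],v[0,1]))
delta([.573,.027,.15],1.57)
print(robot.read_state()["force"])
E
```

```text
[[ 0.69  -0.048  0.028]
 [ 0.689 -0.071  0.04 ]
 [ 0.686 -0.108  0.048]
 [ 0.687 -0.142  0.062]
 [ 0.687 -0.174  0.081]]
((476.4331359863281, -178.50698852539062), (13.815972328186035, 43.32566452026367), 67.68822479248047)
[-0.92546884  0.37882373] 2.7530676820542643
shift [-0.0434  0.2213  0.053 ] turn [0.003 0.005 1.335] yaw 2.905 q [-0.46 -0.1   1.77  0.    1.47 -1.79] t 6.8
[ 0.49491564 -0.51719893  0.08092636]
```

View pics/w3.png

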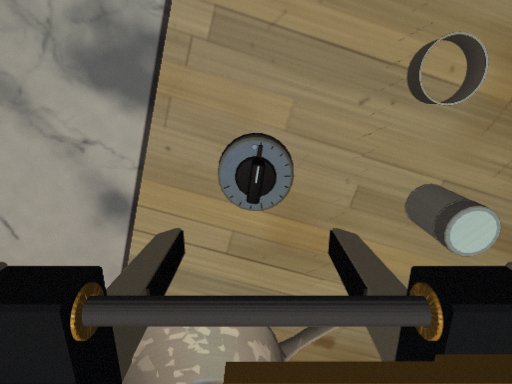

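The nose at (257,146) rests against the post, with the bar turned 0.87 rad. The ring at (448,68) and tin 1 at (472,230) are undisturbed. Next is tin 1.

move_arm(deltas=[-0.006,0.03,0.01,0,0,0.17,1,-0.012,0.06,0.015,0,0,0.34,1,-0.018,0.09,0.02,0,0,0.51,1,-0.024,0.12,0.03,0,0,0.68,1,-0.03,0.15,0.035,0,0,0.85,1,-0.036,0.18,0.04,0,0,1.02,1,-0.04,0.205,0.05,0,0,1.19,1,-0.0435,0.221,0.053,0.003,0.005,1.335,1,-0.0435,0.221,0.053,0.003,0.005,1.335,1,-0.0435,0.221,0.053,0.003,0.005,1.335,1])

```text
t: 8.05
tool_pos: [0.5703, 0.027, 0.1456]
orientation: [-2.215, -2.22, 0.006]
force: [0.2, -1.2, 0.1]
opening: 0.0931
gripper_force: 0.0
```

```bash
python3 -c "
from h import *
delta([.574,.027,.05],1.57)
im,d,m,W=cam('wrist');P=cloud(m,W,d)
for g in [(.574,.027),(.58,.187)]:
  k=(np.hypot(P[...,0]-g[0],P[...,1]-g[1])<.045)&(P[...,2]>.079)&(P[...,2]<.1)&(d>0);Q=P[k]
  if len(Q):print(len(Q),((Q.min(0)+Q.max(0))/2).round(4),(Q.max(0)-Q.min(0)).round(3))
"
```

```text
shift [-0.0002  0.0043  0.0956] turn [-0.007 -0.002  0.003] yaw 1.573 q [-0.04  0.11  1.66  0.    1.37 -0.05] t 8.05
3834 [0.5722 0.0269 0.0837] [0.056 0.056 0.009]
1644 [0.5782 0.1659 0.0835] [0.05  0.016 0.009]
```

move_arm(deltas=[0,0.003,0.03,-0.007,0,0,1,0,0.003,0.06,-0.007,0,0,1,0,0.003,0.085,-0.007,0,0,1,0,0.003,0.095,-0.007,0,0,1,0,0.003,0.095,-0.007,0,0,0.5,0,0.003,0.095,-0.007,0,0,0.5,0,0.003,0.095,-0.007,0,0,0.5,0,0.003,0.095,-0.007,0,0,0.5,0,0.003,0.095,-0.007,0,0,0.5,0,0.003,0.095,-0.007,0,0,0.5], squeeze=30)

```text
t: 9.35
tool_pos: [0.5739, 0.0277, 0.0523]
orientation: [2.222, 2.22, 0.005]
force: [-2.2, 0.1, 4.9]
opening: 0.0555
gripper_force: 30.0
```

```bash
python3 -c "
from h import *
delta([.573,.027,.05],1.57);s=robot.read_state();print(s['force'],s['opening'],s['gripper_force'])"
```

```text
shift [-0.0007 -0.0009  0.0023] turn [ 0.003 -0.002 -0.   ] yaw 1.57 q [-0.04  0.22  1.73  0.    1.19 -0.04] t 9.35
[-2.21079455  0.10547934  4.86661736] 0.05545366843342541 30.003027319908142
```

move_arm(deltas=[0,0,-0.008,0,0,0,0.4,0,0,-0.016,0,0,0,0.4,0,0,-0.024,0,0,0,0.4,0,0,-0.024,0,0,0,0.4,0,0,-0.024,0,0,0,0.4,0,0,-0.024,0,0,0,0.4])

```text
t: 10.1
tool_pos: [0.5732, 0.0276, 0.0752]
orientation: [-2.222, -2.22, -0.004]
force: [-0.4, -0.4, -2.5]
opening: 0.0556
gripper_force: 30.0
```

```bash
python3 -c "
from h import *
s=robot.read_state();print(s['force'],s['opening'],s['wrist_torque'],s['tool_pos'])
robot.read_camera('wrist');s=robot.read_state();print(s['force'])"
```

```text
[-0.36789299 -0.40921909 -2.48598558] 0.05560467543674126 [-0.02549206 -0.1175708   0.00799143] [0.57323795 0.02764011 0.07517718]
[ 0.10636405  0.06318842 -3.24662089]
```

Tin 1 weighs about 3 N, which is light. I'm putting it back.

move_arm(deltas=[0,0,0.008,0,0,0,0.4,0,0,0.016,0,0,0,0.4,0,0,0.021,0,0,0,0.4,0,0,0.0235,0,0,0,0.4,0,0,0.0235,0,0,0,0.4,0,0,0.0235,0,0,0,0.9,0,0,0.0235,0,0,0,1,0,0,0.0235,0,0,0,1,0,0,0.0,0,0,0,1,0,0,-0.04,0,0,0,1,0,0,-0.075,0,0,0,1,0,0,-0.075,0,0,0,1])

```text
t: 11.65
tool_pos: [0.576, 0.0274, 0.1547]
orientation: [2.219, 2.217, 0.012]
force: [-0.1, -0.3, 0.1]
opening: 0.0928
gripper_force: 0.0
```

```bash
python3 -c "
from h import *
im,d,m,W=cam('wrist');P=cloud(m,W,d)
g=(.574,.027)
k=(np.hypot(P[...,0]-g[0],P[...,1]-g[1])<.045)&(P[...,2]>.079)&(P[...,2]<.1)&(d>0);Q=P[k]
if len(Q):print(len(Q),((Q.min(0)+Q.max(0))/2).round(4),(Q.max(0)-Q.min(0)).round(3))
delta([.579,.187,.15],1.57);delta([.579,.187,.05],1.57)
"
```

```text
3561 [0.5736 0.0267 0.0837] [0.056 0.056 0.009]
shift [0.1596 0.0041 0.0027] turn [ 0.006 -0.002 -0.   ] yaw 1.57 q [-0.04  0.11  1.66  0.    1.37 -0.04] t 11.7
shift [0.1594 0.0036 0.1026] turn [ 0.006 -0.002 -0.   ] yaw 1.57 q [-0.04  0.11  1.66  0.    1.37 -0.04] t 11.7
```

Tin 1 stands where it was, within 1.5 mm. On to tin 2: move across, descend, close.

move_arm(deltas=[0.04,0.002,0.002,0,0,0,1,0.09,0.003,0.002,0,0,0,1,0.135,0.004,0.003,0,0,0,1,0.16,0.005,0.003,0,0,0,1,0.16,0.005,0.003,0,0,0,1,0.16,0.005,0.003,0,0,0,1,0.16,0.005,0.003,0,0,0,1])

```text
t: 12.58
tool_pos: [0.5785, 0.1863, 0.1474]
orientation: [-2.224, -2.219, -0.003]
force: [0.3, 0.4, 0.8]
opening: 0.0932
gripper_force: 0.0
```

```bash
python3 -c "
from h import *
im,d,m,W=cam('wrist');P=cloud(m,W,d)
for g in [(.579,.187),(.588,.318)]:
  k=(np.hypot(P[...,0]-g[0],P[...,1]-g[1])<.045)&(P[...,2]>.079)&(P[...,2]<.1)&(d>0);Q=P[k]
  if len(Q):print(len(Q),((Q.min(0)+Q.max(0))/2).round(4),(Q.max(0)-Q.min(0)).round(3))
delta([.579,.187,.05],1.57)
"
```

```text
3778 [0.5787 0.1863 0.0837] [0.056 0.056 0.009]
5285 [0.5869 0.3114 0.084 ] [0.056 0.045 0.01 ]
shift [0.0005 0.0003 0.0976] turn [ 0.001 -0.002 -0.002] yaw 1.568 q [0.23 0.2  1.56 0.   1.38 0.23] t 12.62
```

Aligned with tin 2 to under 1 mm. I'll descend, grip and lift in one go.

move_arm(deltas=[0,0,0.03,0,0,0,1,0,0,0.06,0,0,0,1,0,0,0.085,0,0,0,1,0,0,0.097,0,0,0,1,0,0,0.097,0,0,0,0.4,0,0,0.097,0,0,0,0.4,0,0,0.097,0,0,0,0.4,0,0,0.097,0,0,0,0.4,0,0,0.097,0,0,0,0.4,0,0,0.097,0,0,0,0.4], squeeze=30)

```text
t: 13.88
tool_pos: [0.5792, 0.1878, 0.0517]
orientation: [2.222, 2.22, 0.006]
force: [-1.9, 0.1, 4.6]
opening: 0.0557
gripper_force: 30.0
```

move_arm(deltas=[0,0,-0.008,0,0,0,0.4,0,0,-0.016,0,0,0,0.4,0,0,-0.024,0,0,0,0.4,0,0,-0.024,0,0,0,0.4,0,0,-0.024,0,0,0,0.4,0,0,-0.024,0,0,0,0.4])

```text
t: 14.62
tool_pos: [0.5784, 0.1875, 0.0745]
orientation: [-2.222, -2.22, -0.003]
force: [0.6, -0.1, -4.4]
opening: 0.0555
gripper_force: 30.0
```

```bash
python3 -c "
from h import *
s=robot.read_state();print(s['force'],s['opening'],s['tool_pos'])
robot.read_camera('wrist');s=robot.read_state();print(s['force'])"
```

```text
[ 0.59386062 -0.10204145 -4.42045965] 0.05551665336582727 [0.57840966 0.18752335 0.07448725]
[-0.52205878 -0.07117608 -3.41034754]
```

Tin 2 weighs about 3.9 N, so it looks light too. I'm putting it back and weighing tin 3.

move_arm(deltas=[0,0,0.008,0,0,0,0.4,0,0,0.016,0,0,0,0.4,0,0,0.021,0,0,0,0.4,0,0,0.0235,0,0,0,0.4,0,0,0.0235,0,0,0,0.4,0,0,0.0235,0,0,0,0.9,0,0,0.0235,0,0,0,1,0,0,0.0235,0,0,0,1,0,0,0.0,0,0,0,1,0,0,-0.04,0,0,0,1,0,0,-0.075,0,0,0,1,0,0,-0.075,0,0,0,1])

```text
t: 16.18
tool_pos: [0.5812, 0.1881, 0.1543]
orientation: [2.22, 2.218, 0.014]
force: [-0.1, -0.8, -0.5]
opening: 0.093
gripper_force: 0.0
```

move_arm(deltas=[0.04,0.002,0,0,0,0,1,0.08,0.005,0,0,0,0,1,0.115,0.007,0,0,0,0,1,0.13,0.008,0,0,0,0,1,0.13,0.008,0,0,0,0,1,0.13,0.008,0,0,0,0,1,0.13,0.008,0,0,0,0,1])

```text
t: 17.05
tool_pos: [0.587, 0.3162, 0.1502]
orientation: [2.224, 2.219, 0.004]
force: [0.2, -0.1, 0.6]
opening: 0.0928
gripper_force: 0.0
```

```bash
python3 -c "
from h import *
im,d,m,W=cam('wrist');P=cloud(m,W,d)
for g in [(.588,.318)]:
  k=(np.hypot(P[...,0]-g[0],P[...,1]-g[1])<.045)&(P[...,2]>.079)&(P[...,2]<.1)&(d>0);Q=P[k]
  if len(Q):print(len(Q),((Q.min(0)+Q.max(0))/2).round(4),(Q.max(0)-Q.min(0)).round(3))
delta([.588,.318,.05],1.57)
"
```

```text
3712 [0.5867 0.3177 0.0837] [0.056 0.056 0.009]
shift [0.0015 0.0008 0.1003] turn [ 0.002 -0.002 -0.002] yaw 1.568 q [0.42 0.35 1.38 0.   1.41 0.42] t 17.1
```

move_arm(deltas=[0.001,0,0.03,0,0,0,1,0.001,0,0.06,0,0,0,1,0.001,0,0.085,0,0,0,1,0.001,0,0.099,0,0,0,1,0.001,0,0.099,0,0,0,0.4,0.001,0,0.099,0,0,0,0.4,0.001,0,0.099,0,0,0,0.4,0.001,0,0.099,0,0,0,0.4,0.001,0,0.099,0,0,0,0.4,0.001,0,0.099,0,0,0,0.4], squeeze=35)

```text
t: 18.35
tool_pos: [0.5873, 0.3189, 0.0521]
orientation: [2.222, 2.22, 0.006]
force: [-1.8, -1.3, 5.0]
opening: 0.0556
gripper_force: 35.0
```

move_arm(deltas=[0,0,-0.008,0,0,0,0.4,0,0,-0.016,0,0,0,0.4,0,0,-0.024,0,0,0,0.4,0,0,-0.024,0,0,0,0.4,0,0,-0.024,0,0,0,0.4,0,0,-0.024,0,0,0,0.4])

```text
t: 19.1
tool_pos: [0.5865, 0.3184, 0.0747]
orientation: [-2.222, -2.22, -0.003]
force: [-0.2, 0.2, -7.0]
opening: 0.0558
gripper_force: 35.0
```

```bash
python3 -c "
from h import *
s=robot.read_state();print(s['force'],s['opening'],s['tool_pos'])
robot.read_camera('wrist');s=robot.read_state();print(s['force'])"
```

```text
[-0.16029524  0.19551009 -7.01174095] 0.0557782942520339 [0.58652623 0.31843963 0.07468376]
[-0.27979864  0.20240127 -6.40507225]
```

Tin 3 weighs about 6.7 N against about 3 and 3.9 N for the others, so it's the heaviest. I'm raising it to hold it 17–18 cm clear.

move_arm(deltas=[0,0,-0.02,0,0,0,0.4,0,0,-0.045,0,0,0,0.4,0,0,-0.07,0,0,0,0.4,0,0,-0.095,0,0,0,0.4,0,0,-0.12,0,0,0,0.4,0,0,-0.14,0,0,0,0.4,0,0,-0.15,0,0,0,0.4,0,0,-0.155,0,0,0,0.4,0,0,-0.155,0,0,0,0.4,0,0,-0.155,0,0,0,0.4,0,0,-0.155,0,0,0,0.4,0,0,-0.155,0,0,0,0.4])

```text
t: 20.65
tool_pos: [0.5864, 0.3182, 0.2297]
orientation: [-2.222, -2.22, -0.003]
force: [0.1, 0.0, -7.4]
opening: 0.0558
gripper_force: 35.0
```

```bash
python3 - <<'E'
from h import *
s=robot.read_state();print(s['force'],s['opening'],s['tool_pos'],np.abs(s['dq']).max())
im,d,m,W=cam("side");P=cloud(m,W,d)
cv2.imwrite("pics/side1.png",im[:,:,::-1])
for c in ["top","side"]:
  im,d,m,W=cam(c);P=cloud(m,W,d)
  for g in [(.574,.027),(.58,.187)]:
    k=(np.hypot(P[...,0]-g[0],P[...,1]-g[1])<.045)&(P[...,2]>.079)&(P[...,2]<.1)&(d>0);Q=P[k]
    if len(Q):print(c,len(Q),((Q.min(0)+Q.max(0))/2).round(4),(Q.max(0)-Q.min(0)).round(3))
  k=(np.hypot(P[...,0]-.477,P[...,1]+.178)<.07)&(P[...,2]>.055)&(P[...,2]<.08)&(d>0)
  if k.sum()>20: w,v=np.linalg.eigh(np.cov(P[k][:,:2].T));print(c,"knob",np.arctan2(v[1,1],v[0,1])%np.pi)
E
```

```text
[ 9.18245515e-02  1.62524850e-03 -7.37974480e+00] 0.055840406064576006 [0.5863729  0.31822237 0.22968248] 0.0031342434755010306
top 431 [0.5729 0.0271 0.086 ] [0.055 0.053 0.009]
top 438 [0.5788 0.1865 0.0864] [0.056 0.055 0.009]
top knob 2.719757800330863
side 370 [0.5743 0.0265 0.084 ] [0.057 0.057 0.01 ]
side 317 [0.5791 0.1843 0.0843] [0.057 0.052 0.01 ]
side knob 2.7605760349907635
```

View pics/side1.png

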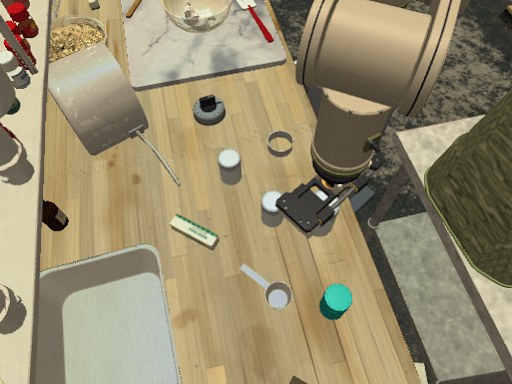

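The picture shows tins 1 (230,160) and 2 (272,202) standing in place. The butter, cup and ring are where they were, and the heaviest tin is held up in the gripper. Handing in.

```bash
python3 -c "
from plant import robot
print(robot.close_job())"
```

```text
the job is handed in; nothing more can be done
None
```

The job is handed in, with no verdict returned: the tally knob is at its zero stop, the tins weighed about 3, 3.9 and 6.7–7.4 N, the heaviest (at x 0.587, y 0.318) is held upright about 18 cm up, and the other two stand where they were.

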